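Let off the parking brake on the tube subframe

ROBOT

A 6-joint arm with a two-finger parallel gripper is mounted at the origin on the work surface. World frame = base frame: x ahead of the robot, y to its left, z up, the work surface at z = 0. Lengths are in mm, angles in degrees, forces in N, time in s.
With the tool pointing down it reaches from about 350 to 950 mm from the base axis. Payload 17.4 kg.
Tool frame: the origin (TCP) lies on the centre line of the jaws, within the pads' length; the fingertips stand 14 mm ahead of it and the grasp point (between the pads) lies 5 mm behind it (manip.finger_overhang is the distance from the TCP to the fingertips, in mm); z points along the fingers, y is the line along which they close (so a half turn about z gives the same grasp; the last joint's range is limited). The gripper opens to 93 mm and grips with 3 to 60 N. Pads are 15 mm wide; open, the fingers measure 128 mm over their backs; the gripper's body (75 mm by 188 mm) begins 65 mm behind the grasp point.
Start: joints at [62.407, 6.646, 82.598, -0, 90.757, -2.166], TCP at [289.836, 609.613, 232.646] pointing down, gripper open.
Joint ranges: [-162.19, 162.19], [-47.58, 125.68], [4.15, 143.07], [-65.23, 245.23], [0.69, 171.88], [-170.13, 170.13]. Speed limits (degrees/s): [108.29, 108.29, 127.2, 180, 180, 180].

INTERFACE

Orientations are given as [roll, pitch, yaw] about the fixed x, y, z axes, in that order (R = Rz(yaw) Ry(pitch) Rx(roll)).
In Python, from workcell import manip gives the robot as it stands. The module is installed in compiled form; this text tells all that it offers. Calls block until the motion is done:
- manip.move_ptp(position, orientation): joint-space move of the TCP to a pose.
- manip.move_linear(position, frame=None, feed=150, contact_N=None): straight line of the TCP; frame=None keeps the orientation; feed is the mean speed in mm/s. With contact_N (N) it stops when the force on the tool has changed by that much, and returns True; else False.
- manip.move_j(angles): joint-space move.
- manip.open_gripper() and manip.grab(strength=None): open the fingers fully, or close them until they stop; strength is the grip in N (None keeps the last).
- manip.sleep(seconds).
- manip.ik(position, orientation): joint angles nearest the present ones, or None.
- manip.get_state(): the state.
- manip.snapshot(name): name is "scene" or "side" or "wrist"; returns the picture (480x640x3 uint8, red, green, blue); there is no depth.
- manip.camera_info(name): a dict with "mtx" (3x3 intrinsics, pixels), "R" (3x3) and "t" (3): a world point X has camera coordinates R X + t; the wrist camera has in their place "T_tool_cam" (4x4, takes a point from camera to tool coordinates, whose origin is the TCP and whose axes are the flange's). Camera axes: x right, y down, z forward; pixel columns grow to the right and rows downward; lengths in mm; the calibration is good to about 2 mm. A picture is of the moment at which its call begins: read the wrist's pose just before it. camera_info takes no time and is no camera call.
A pose or a line that the arm cannot do raises manip.MotionError and nothing moves.
- manip.hand_in(): hands the job in, once; it reports no verdict.
The state is a dict: "time": time; "q": joint angles; "dq": joint speeds; "joint_torque": joint torques, N m; "ee_pos": TCP position; "ee_rot": TCP orientation; "force": force on the tool from outside, world axes, zero at the start; "ft_torque": the same for the moment, N m; "width": finger opening in mm.
Only numpy, scipy, OpenCV 4.12 (cv2) and the standard library are available. Lean on these libraries where they do the work, as an engineer would, in place of code of your own. Each camera call takes 0.05 s, during which the arm holds its last target. There are 200 camera calls.

TASK

Let off the parking brake on the tube subframe: with a fingertip press the yellow thumb trigger on the red lever to lift its pawl out of the teeth and, keeping it pressed, push the lever all the way down to its stop, then take the hand away so that the trigger springs back out. Only press and push: do not pull the lever up or force it, lift nothing, and leave the tools and parts lying about where they are.

Things in the scene. Friction and masses are not known exactly. Their poses are not given: they have to be found in the camera images.
- subframe: part of a tube chassis strapped to the bench (sizes in mm): two steel tubes 32 across, 440 long, 190 apart, cross tubes and a dark floor plate 47 above the bench; the brake lever stands on a blue bracket in its middle. Origin on the bench under the lever's pivot; z up, the lever points along -x, roughly to the robot's right, and swings in the x-z plane; the pivot pin lies along y
- lever_pivot (a point): middle of the lever's pivot pin, 110 above the bench. A fixed steel toothed quadrant of 92 radius stands round it in the lever's plane, its teeth ahead of the pivot and above the lever
- lever (a joint): angle of the red brake lever about lever_pivot, rad: 0 = fully down on its stop, a slightly springy rubber buffer, (there the lever slopes 3 degrees up towards its grip), more = raised; the teeth are 0.083 apart and it starts 0.25 to 0.48 up. The lever is stiff: it stays where it is left, does not fall by itself, and with the trigger pressed takes about 7 N at the trigger pad to push down. While the trigger is out the pawl stops it at the next tooth down
- grip_end (a point): free end of the lever's black round grip (28 across, 118 long), 340 from lever_pivot along the lever's centre line. Between grip and trigger hinge the lever is a tube 20 across, nearer the pivot two red plates 26 high and 20 over both
- trigger (a joint): angle of the yellow thumb trigger relative to the lever, rad: 0 = sprung out (pawl down between the teeth), 0.14 = pawl just clear of the teeth, 0.21 = pressed home against its stop. In some starts the pawl rides on a tooth, and the trigger then starts up to 0.14 in. It hinges on the lever 93 from lever_pivot on the lever's centre line and needs about 5 N at the pad all the way; it springs back when let go
- trigger_pad (a point): centre of the top face of the trigger's yellow thumb pad (24 wide, 52 long along the lever, with a 5 high lip across its end nearest the grip). Along the lever it is 188 from lever_pivot and, when sprung out, 35 above the lever's centre line with its face sloping 12 degrees up towards the grip relative to the lever; pressing it home moves it 20 down towards the lever (and 5 along it, away from the pivot) and leaves its face parallel to the lever. It moves with the lever
- spanner: steel spanner, 150 long, 47 above the bench, lying on the subframe's floor plate beside the lever bracket; origin under its middle (leave alone)
- grease_tin: green round tin, 48 across and 45 high, standing on the subframe's floor plate on the other side of the lever bracket; origin at the centre of its underside (leave alone)
- hammer: hammer, 230 long, lying on the bench on the robot's right; origin under its middle (leave alone)
- tube_offcut: upright steel tube offcut, 40 across, 85 high, on the bench to the robot's right, past the lever's free end; origin at the centre of its underside (leave alone)
- bit_case: purple flat case, 65 x 100 x 32, on the bench to the robot's right, past the lever's free end; origin at the centre of its underside (leave alone)
- oil_bottle: white bottle with a yellow label and red cap, 56 across, 150 high, on the bench to the robot's right, past the lever's free end; origin at the centre of its underside (leave alone)

How it is judged:
By the outcome, as a careful person would: the job done as asked, in the order asked, and still so for the second after the job is handed in, with the robot touching nothing.
It also fails if it takes over 38 s, if anything falls off the work surface, if the arm or the gripper's body presses on something with over 40 N, if the wrist force passes 120 N, or if a joint passes its speed limit or range.

## Working session

There is one attempt and no reset: what is moved stays moved. The work goes in short steps, each a Python script; the robot and the scene stay as the last script left them, time stands still between calls to the robot, and variables do not carry over. Pictures are saved under pics/ and viewed, on a budget of 10 in all, crops included, one or two more only if the job needs it, and the job is handed in when it is done.

```bash
mkdir -p pics; python3 - <<'E'
from workcell import manip
import cv2,numpy as np
for n in("scene","side"):
    im=manip.snapshot(n); cv2.imwrite(f"pics/{n}0.png",im[:,:,::-1])
    c=manip.camera_info(n); print(n,c["mtx"].tolist(),(-c["R"].T@c["t"]).round(),c["R"].round(3).tolist())
s=manip.get_state();print(s["time"],s["force"],s["ee_rot"],s["width"],manip.finger_overhang)
E
```

```text
scene [[582.7900087692132, 0.0, 326.763965599839], [0.0, 582.7900087692132, 248.4912112725666], [0.0, 0.0, 1.0]] [1210.   -2. 1308.] [[-0.122, 0.993, -0.008], [0.849, 0.1, -0.519], [-0.515, -0.07, -0.855]]
side [[615.3001544439663, 0.0, 321.45443167730815], [0.0, 615.3001544439663, 236.13456020522202], [0.0, 0.0, 1.0]] [-356. -973. 1001.] [[0.715, -0.699, -0.005], [-0.404, -0.407, -0.819], [0.57, 0.588, -0.574]]
0.1 [-1.1302216  -0.24241677  0.97620745] [-1.79942271e+02 -1.45520190e-03  1.54571325e+02] 92.83134255753642 14.0
```

View pics/scene0.png

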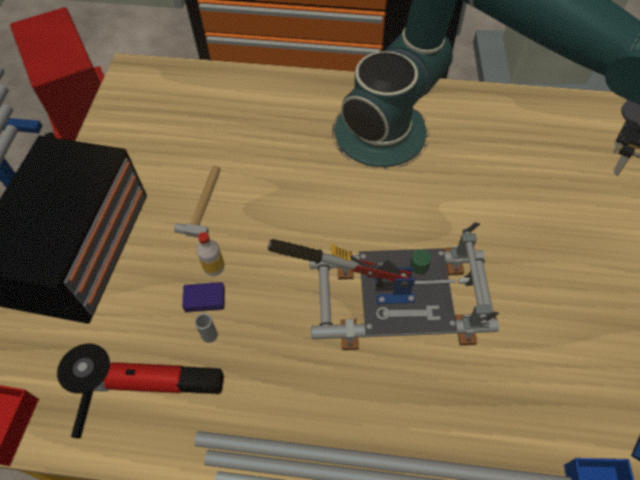

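View pics/side0.png

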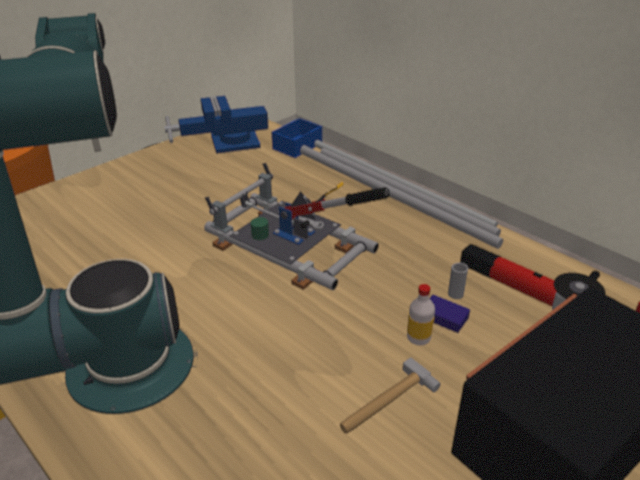

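The scene view shows the grip end at about (270,245), the yellow pad at (341,253) and the red lever plates around (385,270). In the side view these are at (388,194), (335,187) and (305,209). Next I'll segment them and triangulate.

```bash
cat > h.py <<'E'
import cv2,numpy as np
from workcell import manip
def ray(n,p,T=None):
    c=manip.camera_info(n); d=np.linalg.inv(c["mtx"])@[p[0],p[1],1]
    if n=="wrist": M=T@c["T_tool_cam"]; o=M[:3,3]; d=M[:3,:3]@d
    else: o=-c["R"].T@c["t"]; d=c["R"].T@d
    return o,d/np.linalg.norm(d)
def tri(rs):
    A=sum(np.eye(3)-np.outer(d,d) for o,d in rs); b=sum((np.eye(3)-np.outer(d,d))@o for o,d in rs)
    X=np.linalg.solve(A,b); return X,[round(float(np.linalg.norm(np.cross(X-o,d))),1) for o,d in rs]
def onz(r,z): o,d=r; return o+d*(z-o[2])/d[2]
def proj(n,X,T=None):
    c=manip.camera_info(n)
    if n=="wrist": M=np.linalg.inv(T@c["T_tool_cam"]); p=M[:3,:3]@X+M[:3,3]
    else: p=c["R"]@X+c["t"]
    p=c["mtx"]@p; return p[:2]/p[2]
def toolT():
    from scipy.spatial.transform import Rotation as R
    s=manip.get_state(); T=np.eye(4); T[:3,:3]=R.from_euler("xyz",s["ee_rot"],degrees=True).as_matrix(); T[:3,3]=s["ee_pos"]; return T
E
python3 - <<'E'
from h import *
roi={"scene":(260,225,420,310),"side":(270,170,400,250)}
for n,(a,b,c,d) in roi.items():
    im=cv2.imread(f"pics/{n}0.png"); h=cv2.cvtColor(im,cv2.COLOR_BGR2HSV)
    for nm,lo,hi in(("yel",(20,150,120),(32,255,255)),("red",(0,140,70),(6,255,255)),("blk",(0,0,0),(180,255,45)),("blue",(100,120,40),(125,255,255))):
        m=cv2.inRange(h,lo,hi); k=np.zeros_like(m); k[b:d,a:c]=m[b:d,a:c]
        N,_,st,ce=cv2.connectedComponentsWithStats(k)
        print(n,nm,[(st[i].tolist(),ce[i].round(1).tolist()) for i in range(1,N) if st[i,4]>12])
a=cv2.imread("pics/scene0.png")[225:325,255:415]; b=cv2.imread("pics/side0.png")[160:260,260:400]
cv2.imwrite("pics/c1.png",np.vstack([cv2.resize(a,(480,300),interpolation=2),cv2.resize(b,(480,300),interpolation=2)]))
E
```

```text
scene yel [([331, 244, 19, 16, 130], [339.3, 252.1])]
scene red [([362, 261, 12, 4, 22], [367.9, 262.5]), ([353, 266, 51, 15, 264], [378.0, 272.6]), ([401, 271, 9, 7, 26], [405.7, 272.7])]
scene blk [([270, 241, 51, 22, 483], [296.1, 250.9]), ([383, 262, 16, 11, 57], [390.5, 267.8]), ([376, 278, 19, 13, 131], [383.5, 284.8]), ([402, 283, 8, 5, 15], [405.0, 285.3])]
scene blue [([382, 292, 31, 11, 209], [396.4, 297.7])]
side yel [([337, 182, 6, 6, 19], [339.5, 184.7])]
side red [([293, 202, 31, 16, 172], [307.0, 208.4])]
side blk [([346, 188, 43, 17, 379], [366.1, 196.0]), ([292, 194, 14, 12, 69], [298.9, 200.4]), ([281, 213, 5, 5, 13], [282.5, 215.2]), ([306, 215, 8, 3, 16], [309.6, 215.9]), ([294, 221, 15, 17, 161], [300.8, 228.0])]
side blue [([279, 208, 6, 4, 14], [281.4, 209.4]), ([276, 211, 19, 31, 277], [286.0, 228.0])]
```

View pics/c1.png

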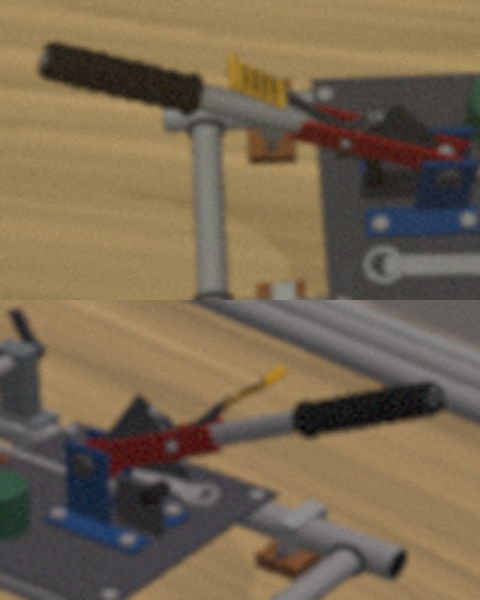

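```bash
python3 - <<'E'
from h import *
P={"grip":((271,245),(386.5,192.7)),"junc":((321.7,256),(348.3,199.3)),"gripmid":((296.1,250.9),(366.1,196.0)),"pad":((340.5,252.3),(338.7,186)),"pivnear":((403,284),(284.8,213))}
X={}
for k,(a,b) in P.items():
    X[k],r=tri([ray("scene",a),ray("side",b)]); print(k,X[k].round(1),r)
d=X["junc"]-X["grip"]; L=np.linalg.norm(d);d/=L; print("L",L,"el",np.degrees(np.arcsin(-d[2])),"az",np.degrees(np.arctan2(-d[1],-d[0])),"piv",X["grip"]+340*d)
E
```

```text
grip [ 594.  -204.7  273.3] [2.3, 2.3]
junc [ 576.5 -101.5  218.5] [2.8, 2.8]
gripmid [ 584.9 -153.2  245.8] [0.8, 0.8]
pad [577.9 -63.2 240.6] [5.9, 5.9]
pivnear [551.   94.6  96.3] [7.6, 7.6]
L 118.18652987360034 el 27.6290956150041 az -80.37273346645769 piv [543.62550305  92.29901846 115.6190894 ]
```

The triangulation holds up: the grip length comes out at 118 (118 given) and the pivot z at about 115 (110 given). The lever slopes about 28°, so its joint is at roughly 0.44. I'll close the gripper, raise the arm, hover square to the lever and check with the wrist camera.

```bash
cat >> h.py <<'E'
from scipy.spatial.transform import Rotation as Rn
def frame(az,el,flip):
    a,e=np.radians(az),np.radians(el); u=np.array([np.cos(a),np.sin(a),0]); z=np.array([0,0,1.])
    l=u*np.cos(e)+z*np.sin(e); n=-u*np.sin(e)+z*np.cos(e); y=np.cross(z,u)*flip
    R=np.column_stack([np.cross(y,-n),y,-n]); return l,n,Rn.from_matrix(R).as_euler("xyz",degrees=True)
def tip(piv,az,el,s,h,flip):  # fingertip at s along lever, h above its centre line -> TCP pose
    l,n,r=frame(az,el,flip); return piv+s*l+(h+manip.finger_overhang)*n, r
E
python3 - <<'E'
from h import *
piv=np.array([544,92,110.])
s=manip.get_state()
for f in(1,-1):
    for el,h in((28,150),(28,20),(3,15)): 
        p,r=tip(piv,-80.4,el,190,h,f); q=manip.ik(p,r); print(f,el,h,p.round(),r.round(),None if q is None else np.round(q))
E
```

```text
1 28 150 [559.   3. 344.] [180.  28. 100.] [ 12.  -9.  91. -28.  98.  -2.]
1 28 20 [569. -58. 229.] [180.  28. 100.] [  5.  -8. 101. -28.  86.  -3.]
1 3 15 [575. -94. 149.] [180.   3. 100.] [-10.  -3. 101.  -3.  82. -20.]
-1 28 150 [559.   3. 344.] [180. -28. -80.] None
-1 28 20 [569. -58. 229.] [180. -28. -80.] None
-1 3 15 [575. -94. 149.] [180.  -3. -80.] [-10.  -3. 101.  -3.  82. 160.]
```

```bash
python3 - <<'E'
from h import *
piv=np.array([544,92,110.])
s=manip.get_state(); p=np.array(s["ee_pos"]); p[2]=380
manip.move_linear(p,feed=250)
q,r=tip(piv,-80.4,28,205,200,1)
manip.move_ptp(q,r); manip.grab(20)
manip.sleep(.2)
T=toolT(); np.save("T1.npy",T); im=manip.snapshot("wrist"); cv2.imwrite("pics/w1.png",im[:,:,::-1])
im=manip.snapshot("side"); cv2.imwrite("pics/side1.png",im[:,:,::-1])
c=manip.camera_info("wrist"); print(c["T_tool_cam"].round(2).tolist(),c["mtx"][0,0])
s=manip.get_state(); print(s["time"],s["force"],s["ee_pos"],s["width"])
for a in((0,0),(340,0),(222,0),(188,35)):
    l,n,_=frame(-80.4,28,1); print(a,proj("wrist",piv+a[0]*l+a[1]*n,T).round())
E
```

```text
[[0.0, -0.96, -0.29, 80.54], [1.0, 0.0, -0.0, -0.42], [0.0, -0.29, 0.96, -153.1], [0.0, 0.0, 0.0, 1.0]] 408.9760693003821
4.9167 [-1.32436076 -0.38624586 -0.06174279] [557.43627815  12.58802599 395.22203528] 0.329465048507905
(0, 0) [316. -59.]
(340, 0) [316. 332.]
(222, 0) [316. 219.]
(188, 35) [316. 190.]
```

View pics/w1.png

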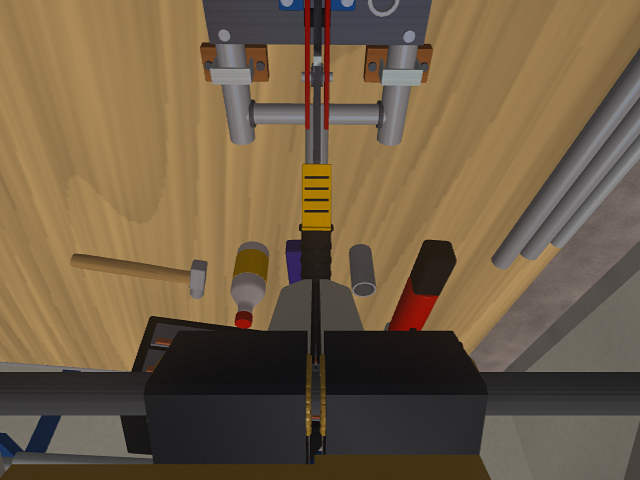

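The wrist view puts the pad at columns 302–331 and rows 164–231, centred at about (316.5,196). The prediction was (316,190), so the lateral alignment is right. I'll check the pad's end edges, then approach and press until I feel contact.

```bash
python3 - <<'E'
from h import *
T=np.load("T1.npy");piv=np.array([544,92,110.])
im=cv2.imread("pics/w1.png");h=cv2.cvtColor(im,cv2.COLOR_BGR2HSV)
m=cv2.inRange(h,(18,150,100),(32,255,255))[140:260,290:345]; ys,xs=np.nonzero(m); print("seen",ys.min()+140,ys.max()+140,xs.min()+290,xs.max()+290)
for el in(26,28,30):
  l,n,_=frame(-80.4,el,1)
  for th in(0,.07,.14):
    b=.209-th; s0=188+5*th/.21;h0=35-20*th/.21
    print(el,th,[proj("wrist",piv+(s0+k*26*np.cos(b))*l+(h0+k*26*np.sin(b)+(5 if k>0 else 0))*n,T)[1].round() for k in(-1,1)])
im=cv2.imread("pics/side1.png")[150:250,260:400]; cv2.imwrite("pics/s1c.png",cv2.resize(im,(700,500),interpolation=2))
E
```

```text
seen 164 230 302 331
26 0 [np.float64(158.0), np.float64(223.0)]
26 0.07 [np.float64(159.0), np.float64(222.0)]
26 0.14 [np.float64(160.0), np.float64(221.0)]
28 0 [np.float64(158.0), np.float64(223.0)]
28 0.07 [np.float64(159.0), np.float64(223.0)]
28 0.14 [np.float64(160.0), np.float64(222.0)]
30 0 [np.float64(157.0), np.float64(224.0)]
30 0.07 [np.float64(159.0), np.float64(224.0)]
30 0.14 [np.float64(160.0), np.float64(223.0)]
```

View pics/s1c.png

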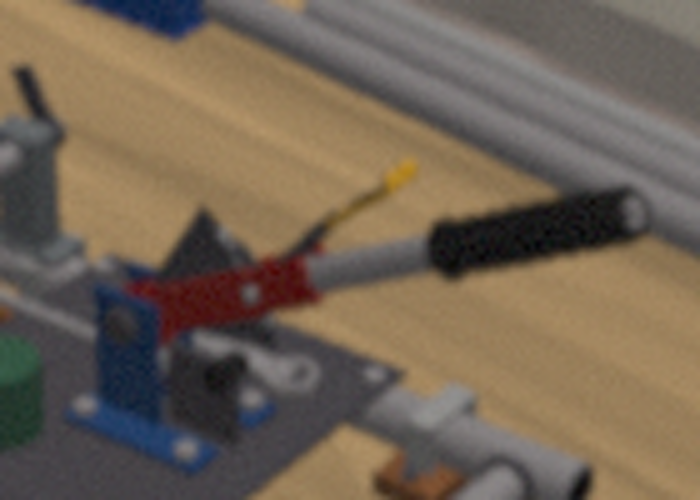

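The side crop shows the trigger sprung well clear of the tube, with the yellow pad at crop (400,175), so the pawl is down. The pad sits about 5 mm further out than predicted, so I'll shift the pivot by that much and approach until contact.

```bash
python3 - <<'E'
from h import *
piv=np.array([545,87,110.]); az,el=-80.4,28
l,n,_=frame(az,el,1)
def st(t):
    s=manip.get_state(); v=np.array(s["ee_pos"])-14*n-piv; print(t,round(s["time"],2),"s,h",round(v@l,1),round(v@n,1),"Fn,Fl",round(np.dot(s["force"],n),2),round(np.dot(s["force"],l),2))
p,r=tip(piv,az,el,187,60,1); manip.move_linear(p,r,feed=150); manip.sleep(.2); st("pre")
p,r=tip(piv,az,el,187,24,1); print(manip.move_linear(p,feed=25,contact_N=2)); st("touch")
E
```

```text
pre 6.22 s,h 187.1 60.7 Fn,Fl 0.16 -0.49
True
touch 7.08 s,h 186.9 38.8 Fn,Fl 2.13 -0.09
```

Contact came at h = 38.8 against about 37 expected, so the pad is sprung out and located to within 2 mm. I'll press it in steps, watching the force.

```bash
python3 - <<'E'
from h import *
piv=np.array([545,87,110.]); az,el=-80.4,28
l,n,_=frame(az,el,1)
def st(t):
    s=manip.get_state(); v=np.array(s["ee_pos"])-14*n-piv; print(t,round(s["time"],2),"s,h",round(v@l,1),round(v@n,1),"Fn,Fl",round(np.dot(s["force"],n),2),round(np.dot(s["force"],l),2))
for s_,h in((188.5,32),(190,26),(191,21),(191.5,18.5)):
    p,r=tip(piv,az,el,s_,h,1); manip.move_linear(p,feed=30); manip.sleep(.1); st(h)
im=manip.snapshot("side")[150:250,260:400,::-1]; cv2.imwrite("pics/s2.png",cv2.resize(im,(700,500),interpolation=2))
E
```

```text
32 7.58 s,h 188.6 32.2 Fn,Fl 4.62 2.34
26 8.04 s,h 190.0 26.2 Fn,Fl 5.16 1.66
21 8.46 s,h 191.0 21.2 Fn,Fl 4.92 3.05
18.5 8.81 s,h 191.4 18.6 Fn,Fl 3.75 1.92
```

View pics/s2.png

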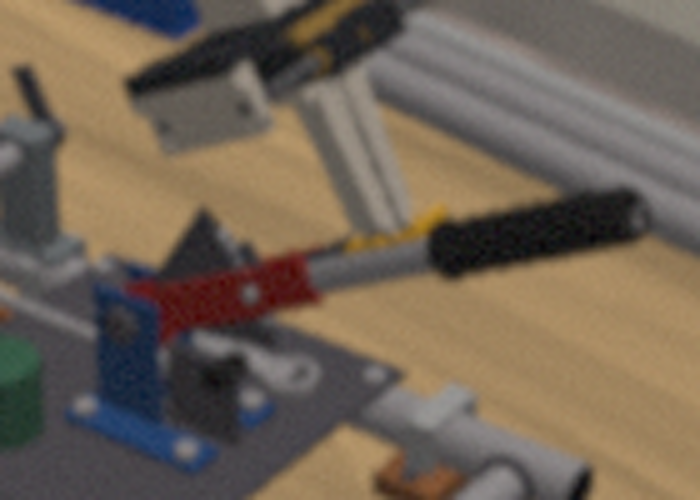

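The trigger is pressed nearly home, with the pad lying along the tube, and the lever hasn't moved. Now I'll press fully home and follow the arc down, tilting the tool with the lever.

```bash
cat > arc.py <<'E'
from h import *
piv=np.array([545,87,110.]); az=-80.4
def go(el,s_,h,feed=40):
    p,r=tip(piv,az,el,s_,h,1); c=manip.move_linear(p,r,feed=feed)
    l,n,_=frame(az,el,1); s=manip.get_state(); v=np.array(s["ee_pos"])-14*n-piv; fn=float(np.dot(s["force"],n))
    print(round(s["time"],2),"el",el,"s,h",round(v@l,1),round(v@n,1),"Fn,Fl,Fy",round(fn,2),round(np.dot(s["force"],l),2),round(np.dot(s["force"],np.cross(l,n)),2)); return fn
E
python3 - <<'E'
from arc import *
go(28,192,16.5,30); 
for el in(27,25,22,19,16,13,10,7,5):
    if go(el,192,15.5)>16: break
im=manip.snapshot("side")[150:250,260:400,::-1]; cv2.imwrite("pics/s3.png",cv2.resize(im,(700,500),interpolation=2))
E
```

```text
9.11 el 28 s,h 191.8 16.4 Fn,Fl,Fy 4.19 -1.21 -0.55
9.37 el 27 s,h 191.9 15.3 Fn,Fl,Fy 4.5 -2.2 -0.89
9.68 el 25 s,h 192.0 15.3 Fn,Fl,Fy 3.94 -2.05 0.02
10.09 el 22 s,h 192.0 15.5 Fn,Fl,Fy 4.11 -1.0 0.62
10.5 el 19 s,h 192.0 15.5 Fn,Fl,Fy 3.98 -1.74 0.24
10.91 el 16 s,h 192.0 15.5 Fn,Fl,Fy 3.6 -2.0 0.27
11.32 el 13 s,h 192.0 15.6 Fn,Fl,Fy 3.92 -1.03 0.15
11.72 el 10 s,h 192.0 15.6 Fn,Fl,Fy 4.4 -1.08 0.33
12.13 el 7 s,h 192.0 15.6 Fn,Fl,Fy 4.54 -1.95 1.67
12.45 el 5 s,h 191.9 15.6 Fn,Fl,Fy 4.91 -0.74 -0.23
```

View pics/s3.png

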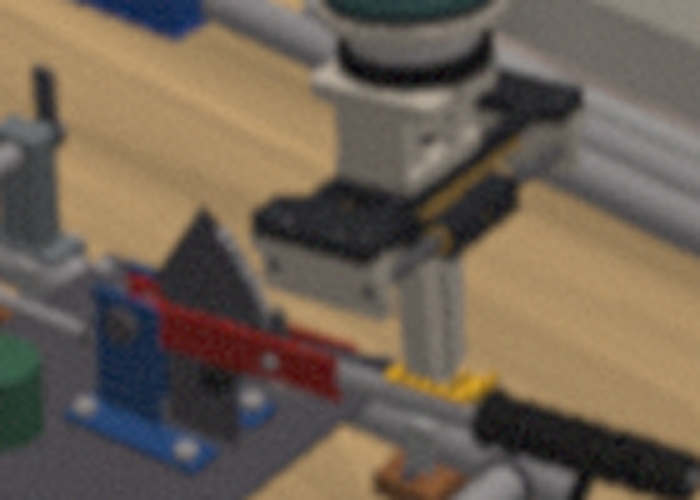

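The lever has swung down with the trigger still held in. I'll keep going in small steps until the force rises at the buffer.

```bash
python3 - <<'E'
from arc import *
for el in np.arange(4.5,-1.6,-.4):
    manip_f=go(round(el,1),192,15.5,25)
    if manip_f>14: break
manip.sleep(.2); s=manip.get_state(); print(s["force"].round(1) if hasattr(s["force"],'round') else s["force"])
E
```

```text
12.75 el 4.5 s,h 192.0 15.7 Fn,Fl,Fy 4.16 -0.49 0.87
13.0 el 4.1 s,h 191.9 15.7 Fn,Fl,Fy 5.39 -1.61 -0.26
13.25 el 3.7 s,h 192.0 15.7 Fn,Fl,Fy 4.94 -1.76 0.07
13.5 el 3.3 s,h 191.9 15.7 Fn,Fl,Fy 5.49 -0.71 0.49
13.75 el 2.9 s,h 192.0 15.7 Fn,Fl,Fy 4.92 -0.62 0.65
14.0 el 2.5 s,h 191.9 16.2 Fn,Fl,Fy 9.78 -2.42 1.68
14.25 el 2.1 s,h 191.9 17.2 Fn,Fl,Fy 16.25 -4.89 5.18
[-5.7  3.6 17.8]
```

Resistance rose sharply at about 2.6° actual slope, against the 3° stop, so the lever is on its buffer. I'll back straight off, slightly towards the pivot to clear the lip, and check.

```bash
python3 - <<'E'
from arc import *
for s_,h,f in((191,22,30),(188.5,34,40),(186,60,80),(186,190,180)): go(3,s_,h,f)
manip.sleep(.3); T=toolT(); im=manip.snapshot("wrist"); 
a=manip.snapshot("side"); cv2.imwrite("pics/side4.png",a[:,:,::-1])
b=manip.snapshot("scene"); cv2.imwrite("pics/scene4.png",b[:,:,::-1]); cv2.imwrite("pics/w4.png",im[:,:,::-1]); np.save("T4.npy",T)
A=cv2.resize(a[150:270,260:420,::-1],(800,600),interpolation=2)[:, :]; B=b[225:325,255:415,::-1]
cv2.imwrite("pics/c4.png",np.vstack([cv2.resize(a[160:260,260:420,::-1],(480,300),interpolation=2),cv2.resize(B,(480,300),interpolation=2)]))
print(manip.get_state()["force"])
E
```

```text
14.93 el 3 s,h 190.9 21.9 Fn,Fl,Fy 3.57 -1.68 -0.46
15.38 el 3 s,h 188.6 34.1 Fn,Fl,Fy 2.9 -1.16 0.25
15.86 el 3 s,h 186.1 60.3 Fn,Fl,Fy -0.13 -0.06 0.05
16.73 el 3 s,h 185.9 188.5 Fn,Fl,Fy -0.27 0.5 0.21
[-0.00683333  0.90051867  0.63722304]
```

View pics/c4.png

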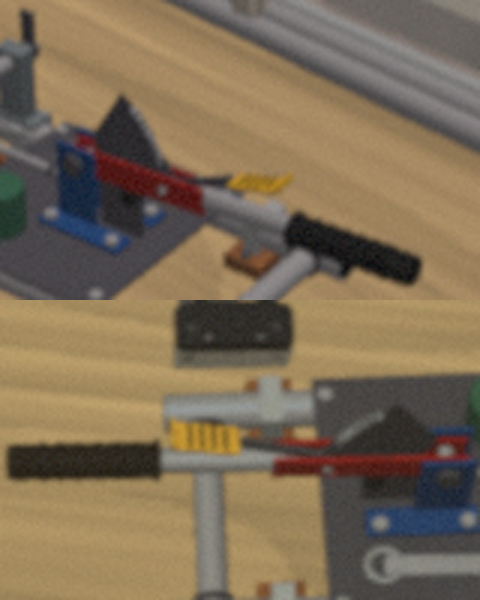

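Both views show the lever down and the trigger sprung back out, with the pad standing clear of the tube. I'll measure the slope by triangulation.

```bash
python3 - <<'E'
from h import *
g={}
for n in("side","scene"):
    im=cv2.imread(f"pics/{n}4.png"); h=cv2.cvtColor(im,cv2.COLOR_BGR2HSV); m=cv2.inRange(h,(0,0,0),(180,255,45)); k=np.zeros_like(m)
    x0,y0,x1,y1={"side":(350,225,405,260),"scene":(250,265,315,290)}[n]; k[y0:y1,x0:x1]=m[y0:y1,x0:x1]
    N,_,st,ce=cv2.connectedComponentsWithStats(k); i=1+st[1:,4].argmax(); print(n,st[i],ce[i]); g[n]=ce[i]
X,r=tri([ray("scene",g["scene"]),ray("side",g["side"])]); print("gripmid",X,r,"expected z at stop",110+281*np.sin(np.radians(3)))
for a,b in(((258.3,278.7),(398.3,249.3)),((308.3,278.3),(356.7,237))): print(tri([ray("scene",a),ray("side",b)]))
E
```

```text
side [355 232  45  22 408] [376.3872549  242.97303922]
scene [259 274  48  10 273] [283.32234432 278.78021978]
gripmid [ 590.68858209 -188.29844171  124.20584782] [0.4, 0.4] expected z at stop 124.70640370426722
(array([ 601.32541079, -245.98028167,  130.01534   ]), [2.3, 2.3])
(array([ 580.2918031 , -132.05073046,  119.27713456]), [0.8, 0.8])
```

The grip's middle measures 124.2 mm high, against 124.7 expected at the stop. The hand is clear of everything, so I'm handing in.

```bash
python3 -c "
from workcell import manip
manip.hand_in(); print(manip.get_state()['time'])"
```

```text
the job is handed in; nothing more can be done
the job is handed in; nothing more can be done
```

The parking brake is off: the lever is down on its stop and the trigger has sprung back out. I handed the job in at about 17 s of the 38 s allowed.

**What I did:** I pressed the yellow trigger home with the closed fingertips at about 5 N. Keeping it pressed, I followed the lever's arc from about 28° down to the buffer, stopping when the wrist force reached about 18 N. Then I backed straight off.

**Last checks:**
- **Lever:** the middle of the grip measured 124.2 mm high, against 124.7 mm expected at the stop.
- **Trigger:** both camera views show the pad standing clear of the lever again.
- **Hand:** it is about 150 mm above the pad, and the wrist force is back near zero.
- **Loose items:** the spanner and tin look undisturbed as far as the last pictures show them. I didn't check the hammer, tube offcut, bit case or bottle again, but the arm stayed well away from them.

**Disagreements:**
- **Push force:** it read about 4–5 N on the way down, below the 7 N given, though the lever followed throughout.
- **Side force:** about 5 N of sideways force showed at the stop.
- **Pad position:** my first estimate was about 5 mm short along the lever, and I corrected it before touching the pad.

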